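# Load a brass plate under the marking jig's spring clip

## Task

Load the brass plate into the marking jig: with one fingertip hold down the long press bar of the jig's spring clip so that its jaw stands open, and meanwhile with the other fingertip push the plate by its bent-up rear edge along the channel and under the jaw until its nose meets the end stop. Then let go so that the clip shuts on the plate, and move clear. The plate is only pushed, never lifted, and the other things lying about stay where they are.

Things in the scene. Friction and masses are not known exactly. Their poses are not given: they have to be found in the camera images.
- jig: Dark steel marking jig fixed to the bench, 220 mm long (x, from -155 to 65), 125 mm wide (y, from -40 to 85). Origin on the bench surface below the channel's centre line; +x is the way the plate is pushed, +y the press-bar side, z up. +x points to the robot's right (world -y) give or take 26 degrees, +y away from the robot. Beyond y=45 mm, below the press bar, it is only 12 mm high.
- deck (a point): Point on the channel's flat floor (deck), 30 mm above the jig's origin, axes as the jig's. The channel runs along x from -155 mm (open end) to 50 mm (end stop), 47 mm wide, centred on y=0, between guide rails only 4 mm high. The clip's hinge line runs along x at y=36 mm, 10 mm above the deck; its bearing lugs (x=-150 and 50, y=30 to 42) stand 16 mm above the deck.
- end_stop (a point): Foot of the face of the aluminium end stop (a bar 14 mm high, 46 mm wide) that closes the channel, on the deck at x=50 mm in the jig's frame.
- plate: Loose flat brass plate, 84 mm long (x), 44 mm wide (y), 6 mm thick, about 0.16 kg. Origin at the centre of its underside, axes along the jig's. It starts in the channel, its nose (+x end, 42 mm from its origin) 32 to 60 mm short of the end stop and just clear of the jaw. Home, nose on the stop: its origin at x=8 mm in the jig's frame.
- rear_edge (a point): Middle of the outer (rear, -x) face of the plate's bent-up rear edge, where it is pushed: a wall 4 mm thick across the plate's full 44 mm width, standing 21 mm above the deck (51 mm above the bench). The point is 42 mm behind the plate's origin and 10.5 mm above the deck.
- clip (a joint): Hinge of the steel spring clip, rad: 0 = at rest, shut on nothing; grows as the press bar goes down; 0.5 = end of travel. The jaw clears the plate above 0.2; hold it at 0.25 to 0.4. Shut on the plate it reads about 0.12 to 0.14. A spring shuts it when let go; holding it takes about 5 to 6 N at the middle of the press bar's width.
- press_bar (a point): Middle of the press bar's upper face. The bar is a flat steel strip 186 mm long (jig x=-143 to 43 mm), 32 mm wide (y=48 to 79), so a fingertip can slide along it for the plate's whole stroke. At rest it slopes up outwards by 0.2 rad and this point (y=63) is 48 mm above the bench; at joint 0.2, 0.3, 0.4 it is 42, 39, 36 mm high: a level at which another fingertip meets the rear edge.
- jaw (a point): Middle of the underside of the clip's jaw pad, a blunt block 20 mm wide along the jig's x (22 to 42 mm) and 12 mm along y, over the channel's centre line. At rest it hangs 1.5 mm above the deck and bars the plate's way; pushing the plate against it does not open it.
- hammer: Hammer, 250 mm long, lying beyond the jig on its press-bar side; not part of the job, leave it alone. Origin at its underside on the bench.
- rivet_set: Steel rivet set, 22 mm across, 65 mm tall, standing beyond the end stop; not part of the job, leave it alone. Origin at its underside on the bench.
- tin: Metal tin, 56 mm across, 50 mm tall, standing beyond the end stop; not part of the job, leave it alone. Origin at its underside on the bench.
- strip: Plain flat brass strip 100 x 28 x 6 mm on the bench between jig and robot; not part of the job, leave it alone. Origin at its underside on the bench.
- screwdriver: Screwdriver, 190 mm long, lying across in front of the channel's open end; not part of the job, leave it alone. Origin at its underside on the bench.
- pliers: Pliers, 160 mm long, lying to the right of the jig; not part of the job, leave it alone. Origin at its underside on the bench.
- jar: Lidded glass jar, 68 mm across, 85 mm tall, standing to the right of the jig; not part of the job, leave it alone. Origin at its underside on the bench.
Mind the look-alikes: they are no part of the job. Leave any blue or pink look-alike of the plate alone.

How it is judged:
By the outcome, as a careful person would: the job done as asked, in the order asked, and still so for the second after the job is handed in, with the robot touching nothing.
It also fails if it takes over 38 s, if anything falls off the work surface, if the arm or the gripper's body presses on something with over 40 N, if the wrist force passes 120 N, or if a joint passes its speed limit or range.

## Robot

A 6-joint arm with a two-finger parallel gripper is mounted at the origin on the work surface. World frame = base frame: x ahead of the robot, y to its left, z up, the work surface at z = 0. Lengths are in m, angles in degrees, forces in N, time in s.
With the tool pointing down it reaches from about 0.35 to 0.875 m from the base axis. Payload 4.2 kg.
Tool frame: the origin (TCP) lies midway between the tips of the shut fingers; the grasp point (between the pads) lies r.grasp_offset behind it (r.grasp_offset is the distance from the TCP to the grasp point, in m); z points along the fingers, y is the direction in which the jaws open and shut (so a half turn about z gives the same grasp; the last joint's range is limited). The gripper opens to 87 mm and grips with 3 to 60 N. Pads are 19 mm wide; open, the fingers measure 117 mm over their backs; the gripper's body (75 mm by 190 mm) begins 51 mm behind the grasp point.
Start: joints at [88.9, 22.042, 0.453, 0, -68.411, -14.817], TCP at [0.171, 0.601, 0.223] pointing down, gripper open.
Joint ranges: [-179.83, 179.83], [-69.29, 118.12], [-61.27, 80.66], [-181.25, 117.63], [-171.15, -9.14], [-177.46, 177.46]. Speed limits (degrees/s): [159.86, 159.86, 180, 180, 180, 180].

## Interface

Orientations are given as a 3x3 rotation matrix whose columns are the frame's x, y, z axes.
In Python, from station import sense, optics, r gives the robot as it stands. The module is installed in compiled form; this text tells all that it offers.
- The arm moves only by the tool servo_tool, never from a script. Its argument "deltas" is a list of rows, each an object with "slide": the shift along the tool's x, y, z in units of 25 mm (1.0 is 25 mm), a list of three; "spin": the turn about the tool's z in units of 8 degrees (1.0 is 8 degrees). A call has 1 to 10 rows; each row shifts and turns the pose as measured when the row begins, along the tool's axes as they then stand; what a row does not reach is not made up. A row lasts 1/10 s, in which the tool goes at most 50 mm and 8.59 degrees, less where a joint would pass 70% of its speed; a pose out of reach is approached as far as the arm can. A call is refused whole if a number of a shift passes 1 or a number of a turn 1, either way. A call with a gripper value outside its range is refused whole. "gripper" is the closure in counts, from 0 (fully open) to 255 (shut), set as the call begins (left out, the last holds). The fingers move at their own pace and stop on an object; the grip force is fixed at half the most. Time passes only in rows, so rows that do not move let the fingers close. It gives the time, the measured TCP pose, the force and the opening at its end, in the units of the state.
- sense(): the state, without advancing time (a new reading comes with each control period).
- optics.capture(name): name is "side" or "top" or "wrist"; returns a dict with "frame" (384x512x3 uint8, red, green, blue), "camera_matrix" (3x3 intrinsics, pixels), "eye" and "rotation" of the camera in the world. Camera axes: x right, y down, z forward; pixel columns grow to the right and rows downward; lengths in m; the calibration is good to about 2 mm. The wrist camera is an equidistant fisheye: a pixel r from the principal point sees the ray r / f radians off the axis. A picture is of the moment at which its call begins. There is no depth.
- r.finish_job(): hands the job in, once; it reports no verdict.
The state is a dict: "time_s": time; "joints": joint angles; "joint_velocities": joint speeds; "effort": joint torques, N m; "tcp_pos": TCP position; "ee_rot": TCP orientation; "wrist_force": force on the tool from outside, world axes, zero at the start; "moment": the same for the moment, N m; "gripper_width": opening from 0.0 (shut) to 1.0 (fully open).
Only numpy, scipy, OpenCV 4.12 (cv2) and the standard library are available. Lean on these libraries where they do the work, as an engineer would, in place of code of your own. Each camera call takes 0.05 s, during which the arm holds its last target.

## Working session

There is one attempt and no reset: what is moved stays moved. The work goes in short steps, Python scripts to look and compute and a tool call to move; the robot and the scene stay as the last step left them, time stands still between calls to the robot, and variables do not carry over. Pictures are saved under pics/ and viewed, and the job is handed in when it is done.

Besides the shell and the picture viewer there is one more tool, called after "Emit:" by a JSON object that holds its "op" and its "data", one argument or row to a line. servo_tool: Moves the arm, as the interface text tells. Its arguments: {"type":"object","properties":{"deltas":{"type":"array"},"gripper":{"type":"number"}},"required":["deltas"]}

```bash
mkdir -p pics
cat > h.py <<'E'
import numpy as np, cv2
from station import sense, optics, r
def cap(n,fn=None,scale=1.5):
    d=optics.capture(n)
    if fn: cv2.imwrite('pics/'+fn, cv2.resize(d['frame'][:,:,::-1],None,fx=scale,fy=scale,interpolation=cv2.INTER_CUBIC))
    return d
def ray(d,u,v):
    K=d['camera_matrix']; p=np.array([(u-K[0,2])/K[0,0],(v-K[1,2])/K[1,1],1.])
    return np.array(d['eye']),np.array(d['rotation'])@p
def onz(d,u,v,z):
    e,q=ray(d,u,v); return e+q*(z-e[2])/q[2]
def proj(d,P):
    K=d['camera_matrix']; c=np.array(d['rotation']).T@(np.array(P)-d['eye']); return (K@c/c[2])[:2]
E
python3 - <<'E'
from h import *
import pickle
D={}
for n in ['side','top','wrist']:
    d=cap(n,n+'0.png'); D[n]=d
    print(n,np.round(d['camera_matrix'],1).tolist(),np.round(d['eye'],3),np.round(d['rotation'],3).tolist())
pickle.dump(D,open('D0.pkl','wb'))
s=sense(); print({k:np.round(v,3).tolist() for k,v in s.items()}, r.grasp_offset)
E
```

```text
side [[470.0, 0.0, 266.1], [0.0, 470.0, 190.9], [0.0, 0.0, 1.0]] [-0.159 -0.736  0.756] [[0.699, -0.399, 0.593], [-0.715, -0.408, 0.568], [0.015, -0.821, -0.57]]
top [[433.3, 0.0, 254.9], [0.0, 433.3, 185.4], [0.0, 0.0, 1.0]] [ 0.414 -0.044  1.107] [[0.021, -0.991, 0.13], [-1.0, -0.023, -0.017], [0.02, -0.13, -0.991]]
wrist [[297.3, 0.0, 254.8], [0.0, 297.3, 189.8], [0.0, 0.0, 1.0]] [0.25  0.578 0.384] [[-0.275, -0.918, -0.286], [-0.962, 0.263, 0.079], [0.003, 0.297, -0.955]]
{'time_s': 0.15, 'joints': [88.9, 22.079, 0.401, -0.02, -68.411, -14.815], 'joint_velocities': [0.026, -0.114, 0.168, 0.11, 0.052, 0.023], 'effort': [-0.0, -39.105, 18.759, 4.222, 0.012, -0.0], 'tcp_pos': [0.171, 0.601, 0.222], 'ee_rot': [[0.962, -0.274, -0.0], [-0.274, -0.962, -0.002], [0.0, 0.002, -1.0]], 'wrist_force': [0.138, -0.278, -0.728], 'moment': [0.004, -0.001, -0.042], 'gripper_width': 0.999} 0.0187
```

View pics/top0.png

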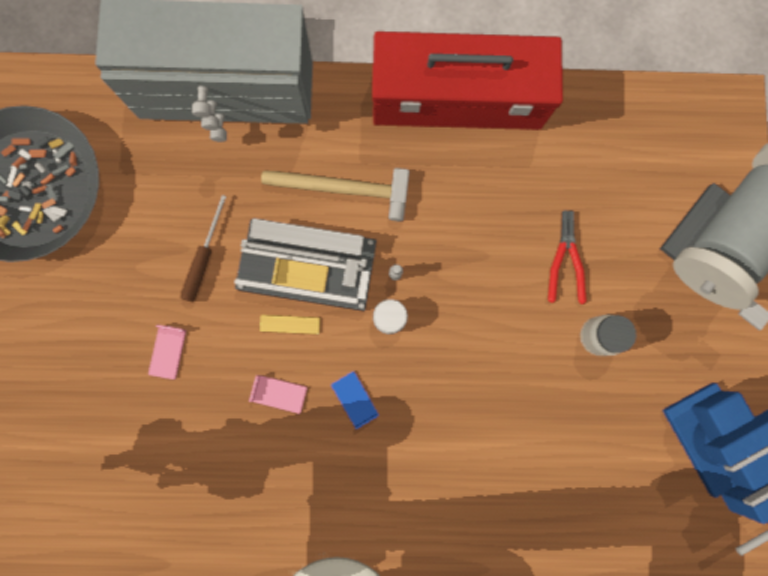

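View pics/side0.png

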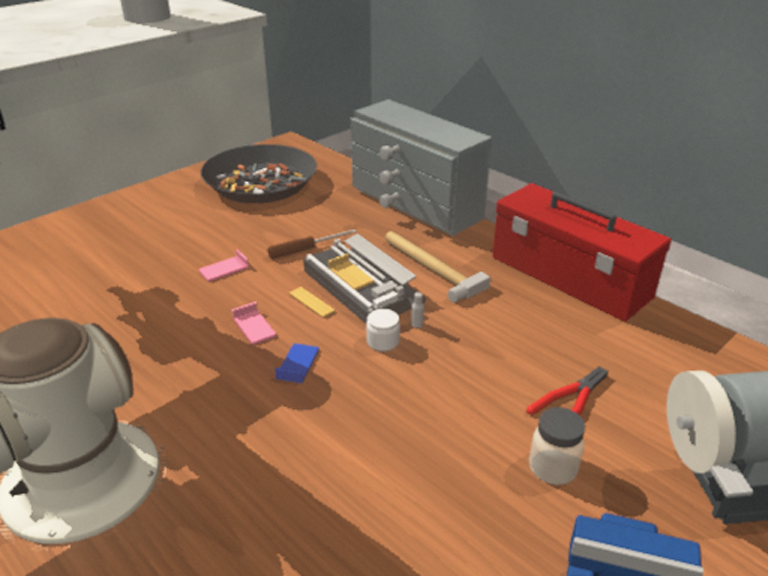

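Run:
```python
import pickle,cv2
D=pickle.load(open('D0.pkl','rb'))
a=D['top']['frame'][135:215,145:275,::-1]; cv2.imwrite('pics/ct.png',cv2.resize(a,None,fx=6,fy=6,interpolation=cv2.INTER_CUBIC))
a=D['side']['frame'][145:230,190:300,::-1]; cv2.imwrite('pics/cs.png',cv2.resize(a,None,fx=7,fy=7,interpolation=cv2.INTER_CUBIC))
```

```text
(no output)
```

View pics/ct.png

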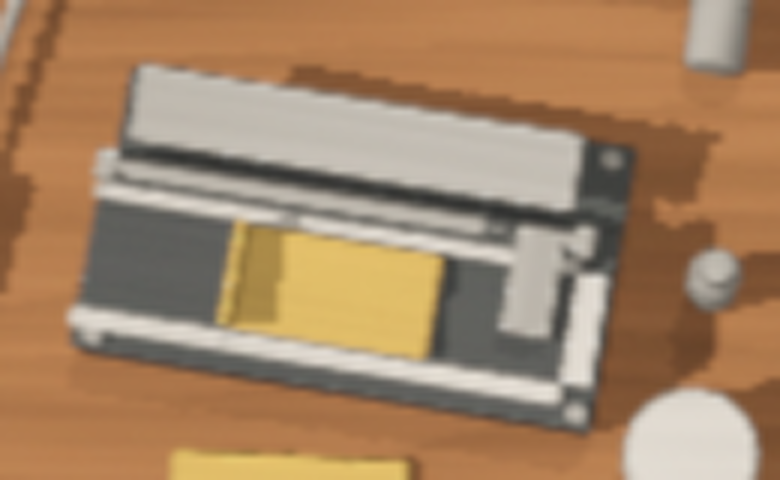

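View pics/cs.png

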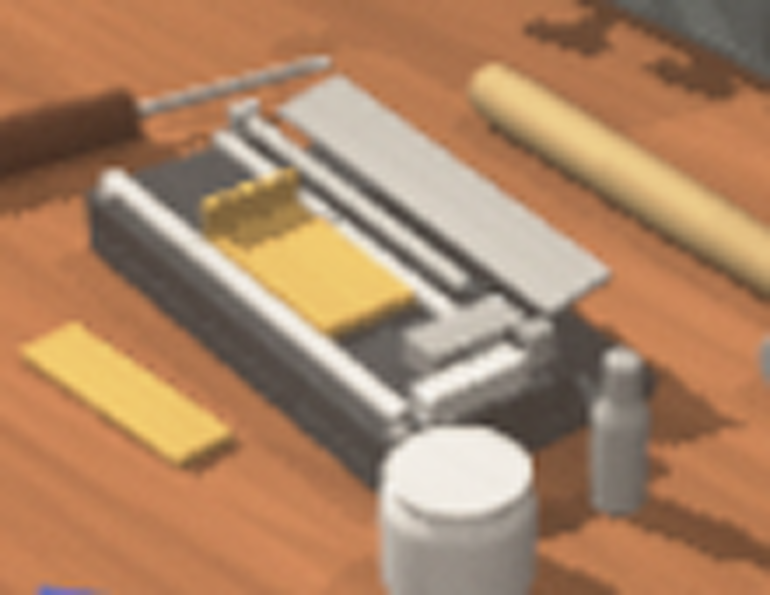

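View pics/wrist0.png

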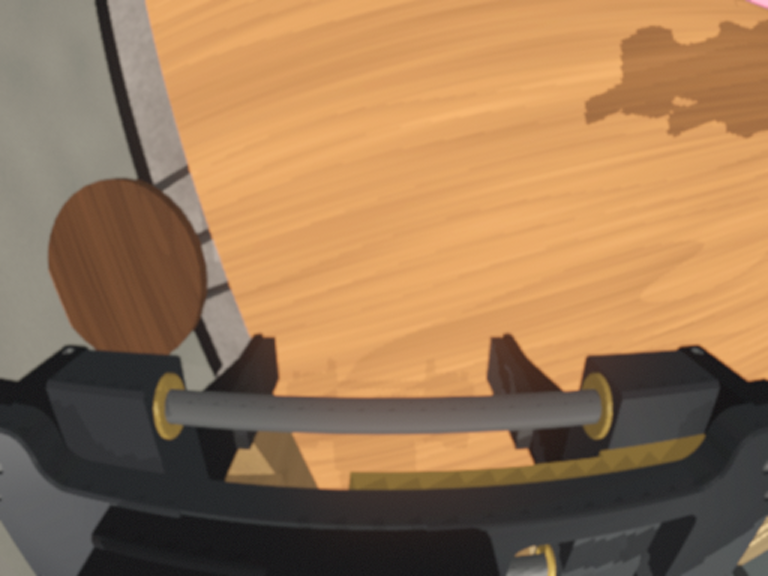

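```bash
cat > fit.py <<'E'
from h import *
import pickle
from scipy.optimize import least_squares
D=pickle.load(open('D0.pkl','rb'))
ft=lambda u,v:(u/6+145-.4,v/6+135-.4); fs=lambda u,v:(u/7+190-.4,v/7+145-.4)
pb=[(-143,79,51),(43,79,51),(43,48,45),(-143,48,45)]
T=[(*p,*ft(*q)) for p,q in zip(pb,[(138,65),(583,133),(575,212),(128,140)])]
T+=[(50,23,44,*ft(577,272)),(50,-23,44,*ft(561,384))]
S=[(*p,*fs(*q)) for p,q in zip(pb,[(340,75),(610,272),(553,312),(280,108)])]
PT=[(42,22,36,*ft(443,257)),(42,-22,36,*ft(433,357)),(-42,22,51,*ft(233,220)),(-42,-22,51,*ft(217,325))]
PS=[(42,22,36,*fs(413,296)),(42,-22,36,*fs(330,331)),(-42,22,51,*fs(298,170)),(-42,-22,51,*fs(202,202))]
def P(q,p,dx=0):
    a=q[2]; x,y=(p[0]+dx)/1e3,p[1]/1e3
    return [q[0]+np.cos(a)*x-np.sin(a)*y,q[1]+np.sin(a)*x+np.cos(a)*y,p[2]/1e3]
def res(q):
    o=[]
    for L,d,pl in((T,'top',0),(S,'side',0),(PT,'top',1),(PS,'side',1)):
        for p in L: o+=list(proj(D[d],P(q,p,q[3]*1e3 if pl else 0))-p[3:])
    return np.array(o)
if __name__=='__main__':
    f=least_squares(res,[.5,.1,-1.6,-.03],loss='soft_l1'); q=f.x
    print(q[:2],np.degrees(q[2]),q[3],'nose gap',8-q[3]*1e3); print(np.round(res(q).reshape(-1,2),1).tolist())
    np.save('q.npy',q)
    for n,p in dict(rear=(q[3]*1e3-42,0,40),press=(0,63,48),stop=(50,0,30)).items(): print(n,np.round(P(q,p),4))
E
python3 fit.py
```

```text
[0.54947225 0.02398224] -97.8566058595207 -0.04906607661960257 nose gap 57.06607661960257
[[0.4, -0.2], [0.3, 0.3], [-0.3, -0.2], [0.2, -0.1], [0.5, 0.1], [0.2, -0.3], [-0.6, -0.4], [0.4, -0.3], [-0.6, -0.3], [-0.7, -0.2], [0.2, -0.2], [-1.1, 0.5], [1.1, -0.3], [0.6, -0.3], [0.5, -0.5], [-1.0, 0.1], [-0.7, -0.3], [-0.1, 0.1]]
rear [0.5619 0.1142 0.04  ]
press [0.6119 0.0154 0.048 ]
stop [ 0.5426 -0.0255  0.03  ]
```

Candidates are, in top-view pixels: brass plate with bent edge in the channel (200,183), brass strip on the bench (193,216), pink look-alikes (111,234) and (186,262), and blue (237,266). I choose (200,183): it is brass, has the upright edge at its left end and lies in the channel, as the crop confirms. Next I turn the tool so that tool x = jig x.

Emit:
{"op": "servo_tool", "data": {
  "deltas": [
    {"slide": [0, 0, 0], "spin": 1},
    {"slide": [0, 0, 0], "spin": 1},
    {"slide": [0, 0, 0], "spin": 1},
    {"slide": [0, 0, 0], "spin": 1},
    {"slide": [0, 0, 0], "spin": 1},
    {"slide": [0, 0, 0], "spin": 1},
    {"slide": [0, 0, 0], "spin": 1},
    {"slide": [0, 0, 0], "spin": 1},
    {"slide": [0, 0, 0], "spin": 1},
    {"slide": [0, 0, 0], "spin": 1}
  ],
  "gripper": 114
}}

```text
time_s: 1.15
tcp_pos: [0.1706, 0.5981, 0.2168]
ee_rot: [[-0.161, -0.987, -0.003], [-0.987, 0.161, -0.011], [0.011, 0.001, -1.0]]
wrist_force: [-1.2, 0.1, 0.3]
gripper_width: 0.553
```

```bash
cat > go.py <<'E'
from h import *
from fit import P
import sys
q=np.load('q.npy')
def rel():
    s=sense(); R=np.array(s['ee_rot']); t=np.array(s['tcp_pos'])
    c,n=np.cos(q[2]),np.sin(q[2]); d=t[:2]-q[:2]
    j=np.array([c*d[0]+n*d[1],-n*d[0]+c*d[1],t[2]])*1e3
    yaw=np.degrees(np.arctan2(R[1,0],R[0,0])-q[2]); yaw=(yaw+180)%360-180
    return s,R,j,yaw
def report(tx=None,ty=31.5,tz=None):
    s,R,j,yaw=rel()
    print('t',round(s['time_s'],2),'jig mm',np.round(j,1),'spin needed units',round(yaw/8,2),'F',np.round(s['wrist_force'],1),'w',round(s['gripper_width'],3))
    if tx is not None:
        g=np.array(P(q,(tx,ty,tz))); print('slide units',np.round(R.T@(g-s['tcp_pos'])/.025,2))
E
python3 -c "
from go import *
report(-115,31.5,150)"
```

```text
t 1.15 jig mm [-516.9 -453.8  216.8] spin needed units -0.17 F [-1.2  0.1  0.3] w 0.553
slide units [ 15.57 -19.8    2.83]
```

Emit:
{"op": "servo_tool", "data": {
  "deltas": [
    {"slide": [0.8, -1, 0], "spin": -0.17},
    {"slide": [0.8, -1, 0], "spin": 0},
    {"slide": [0.8, -1, 0], "spin": 0},
    {"slide": [0.8, -1, 0], "spin": 0},
    {"slide": [0.8, -1, 0], "spin": 0},
    {"slide": [0.8, -1, 0], "spin": 0},
    {"slide": [0.8, -1, 0], "spin": 0},
    {"slide": [0.8, -1, 0], "spin": 0},
    {"slide": [0.8, -1, 0], "spin": 0},
    {"slide": [0.8, -1, 0], "spin": 0}
  ]
}}

```text
time_s: 2.15
tcp_pos: [0.394, 0.3573, 0.2149]
ee_rot: [[-0.132, -0.991, -0.006], [-0.991, 0.132, -0.017], [0.018, 0.003, -1.0]]
wrist_force: [0.3, 0.4, 0.1]
gripper_width: 0.552
```

```bash
python3 -c "
from go import *
report(-115,31.5,150)"
```

```text
t 2.15 jig mm [-309.  -199.6  214.9] spin needed units 0.03 F [0.3 0.4 0.1] w 0.552
slide units [ 7.75 -9.22  2.7 ]
```

Emit:
{"op": "servo_tool", "data": {
  "deltas": [
    {"slide": [0.8, -0.95, 0.2]},
    {"slide": [0.8, -0.95, 0.2]},
    {"slide": [0.8, -0.95, 0.2]},
    {"slide": [0.8, -0.95, 0.2]},
    {"slide": [0.8, -0.95, 0.2]},
    {"slide": [0.8, -0.95, 0.2]},
    {"slide": [0.8, -0.95, 0.2]},
    {"slide": [0.8, -0.95, 0.2]},
    {"slide": [0.8, -0.95, 0.2]},
    {"slide": [0.5, -0.5, 0.1]}
  ],
  "gripper": 114
}}

```text
invalid input
```

```bash
python3 -c "
from go import *
report(-115,31.5,150)
cap('side','s1.png');cap('top','t1.png');cap('wrist','w1.png')
"
```

```text
t 2.15 jig mm [-309.  -199.6  214.9] spin needed units 0.03 F [0.3 0.4 0.1] w 0.552
slide units [ 7.75 -9.22  2.7 ]
```

View pics/s1.png

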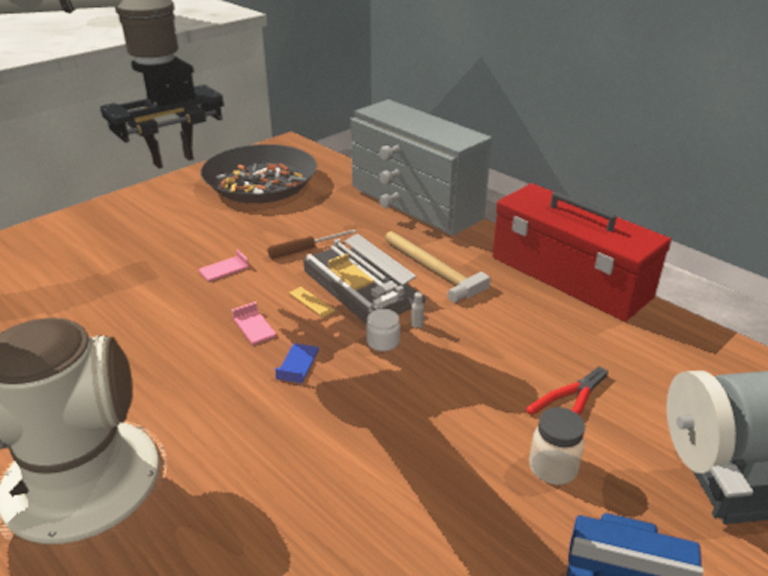

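View pics/w1.png

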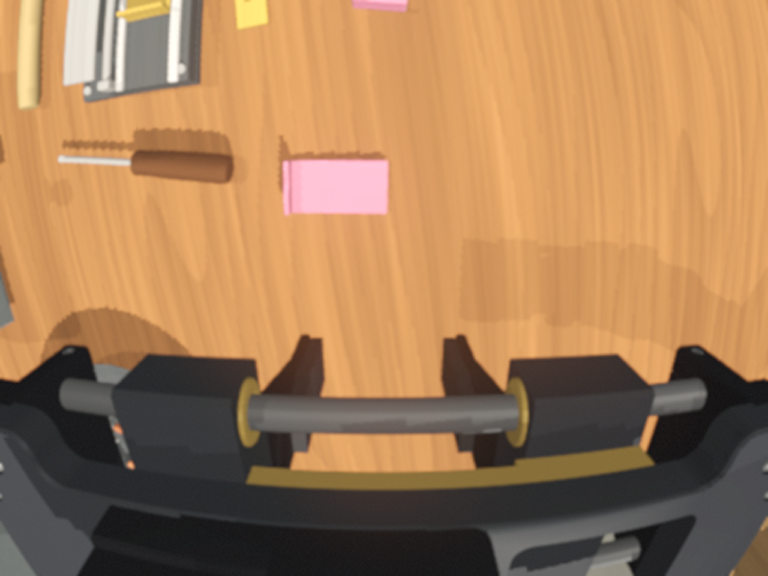

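View pics/t1.png

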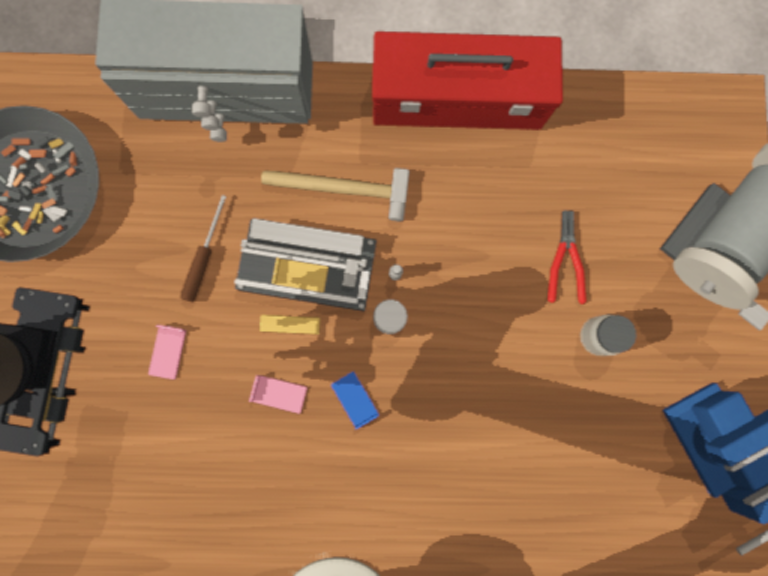

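The move was refused because it had no spin entries. The pictures show the arm still at the left, and the jig, plate at top (200,183) and other things undisturbed. I'll send it again.

Emit:
{"op": "servo_tool", "data": {
  "deltas": [
    {"slide": [0.8, -0.95, 0.2], "spin": 0},
    {"slide": [0.8, -0.95, 0.2], "spin": 0},
    {"slide": [0.8, -0.95, 0.2], "spin": 0},
    {"slide": [0.8, -0.95, 0.2], "spin": 0},
    {"slide": [0.8, -0.95, 0.2], "spin": 0},
    {"slide": [0.8, -0.95, 0.2], "spin": 0},
    {"slide": [0.8, -0.95, 0.2], "spin": 0},
    {"slide": [0.8, -0.95, 0.2], "spin": 0},
    {"slide": [0.8, -0.95, 0.2], "spin": 0},
    {"slide": [0.5, -0.5, 0.1], "spin": 0}
  ],
  "gripper": 114
}}

```text
time_s: 3.3
tcp_pos: [0.5966, 0.1385, 0.1664]
ee_rot: [[-0.12, -0.993, -0.007], [-0.993, 0.12, -0.014], [0.015, 0.005, -1.0]]
wrist_force: [0.8, 0.4, 0.5]
gripper_width: 0.558
```

```bash
python3 -c "
from go import *
report(-115,31.5,100)
cap('side','s2.png');cap('wrist','w2.png')
"
```

```text
t 3.3 jig mm [-119.9   31.1  166.4] spin needed units 0.12 F [0.8 0.4 0.5] w 0.558
slide units [ 0.16 -0.03  2.66]
```

View pics/s2.png

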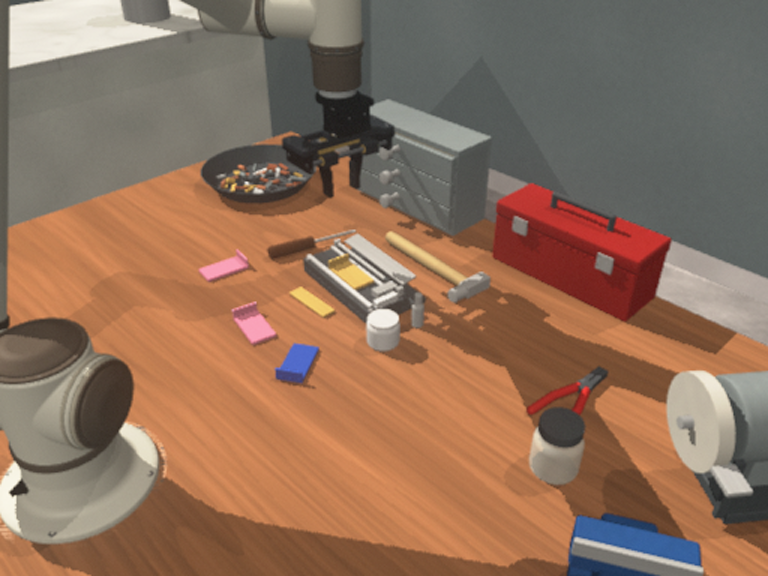

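View pics/w2.png

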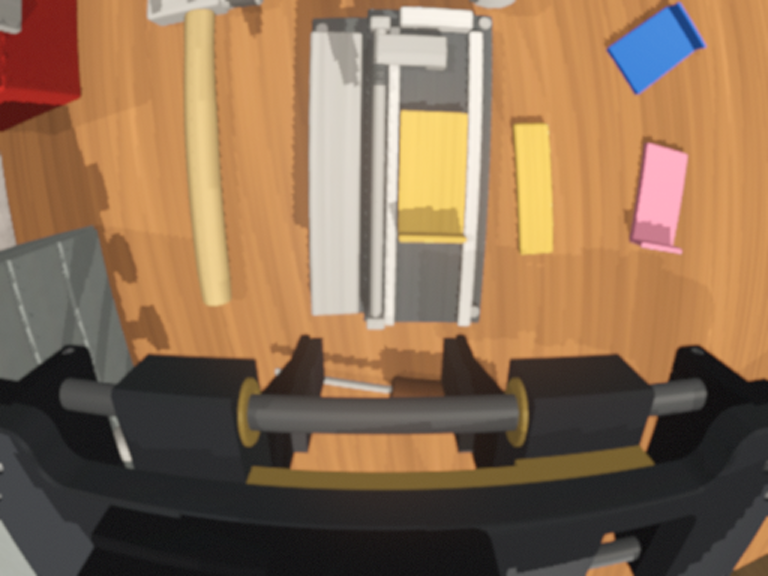

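The wrist view shows the fingers at (310,360) and (455,360), centred between press bar and channel. The plate's rear edge is at about (432,238), ahead of the fingers. I descend now.

Emit:
{"op": "servo_tool", "data": {
  "deltas": [
    {"slide": [0.16, 0, 0.6], "spin": 0.12},
    {"slide": [0, 0, 0.7], "spin": 0},
    {"slide": [0, 0, 0.7], "spin": 0},
    {"slide": [0, 0, 0.7], "spin": 0},
    {"slide": [0, 0, 0.3], "spin": 0},
    {"slide": [0, 0, 0], "spin": 0}
  ]
}}

```text
time_s: 4.0
tcp_pos: [0.5937, 0.1402, 0.0897]
ee_rot: [[-0.132, -0.991, -0.005], [-0.991, 0.132, -0.013], [0.013, 0.004, -1.0]]
wrist_force: [0.3, -0.5, 0.1]
gripper_width: 0.555
```

```bash
python3 -c "
from go import *
report(-114,31.5,60)
d=cap('side');cv2.imwrite('pics/s3.png',cv2.resize(d['frame'][80:240,170:330,::-1],None,fx=3.7,fy=3.7))
d=cap('top');cv2.imwrite('pics/t3.png',cv2.resize(d['frame'][100:240,100:290,::-1],None,fx=4,fy=4))
"
```

```text
t 4.0 jig mm [-121.2   28.    89.7] spin needed units 0.03 F [ 0.3 -0.5  0.1] w 0.555
slide units [ 0.27 -0.14  1.19]
```

View pics/s3.png

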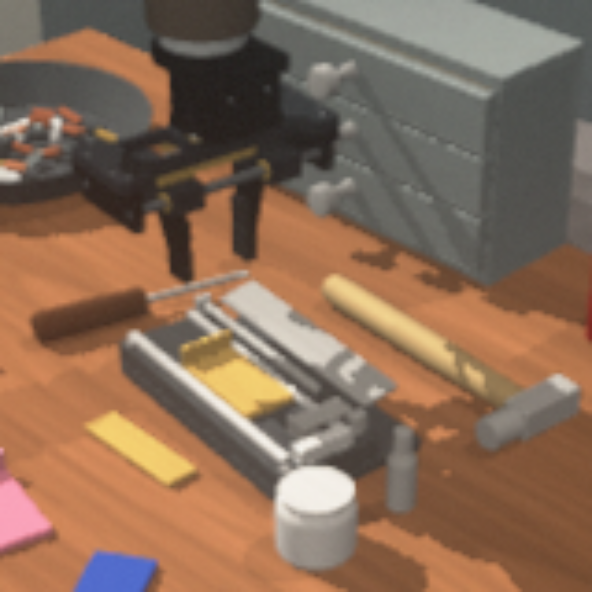

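View pics/t3.png

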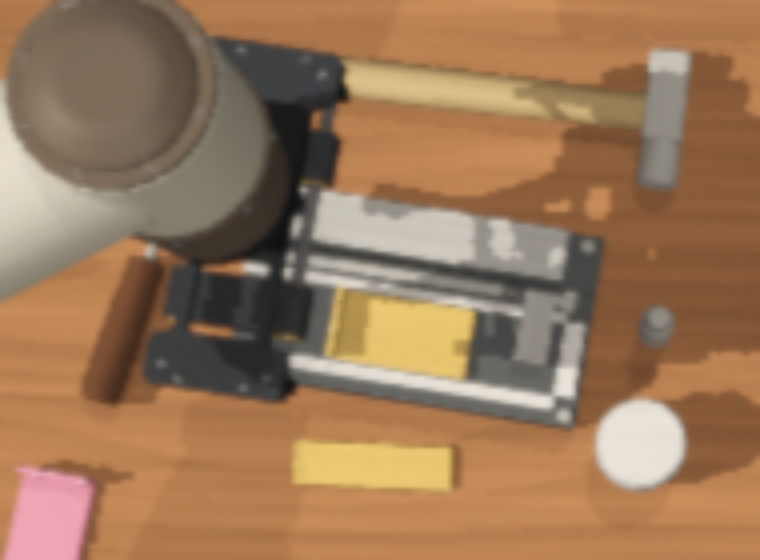

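```bash
python3 -c "
from go import *
d=cap('side')
s,R,j,y=rel()
for v in (-.035,-.024,.024,.035):
  for u in (-.0095,.0095):
    print(v,u,np.round((proj(d,np.array(s['tcp_pos'])+R@[u,v,0])-[170,80])*3.7))
"
```

```text
-0.035 -0.0095 [242. 244.]
-0.035 0.0095 [256. 254.]
-0.024 -0.0095 [230. 248.]
-0.024 0.0095 [245. 258.]
0.024 -0.0095 [178. 267.]
0.024 0.0095 [192. 277.]
0.035 -0.0095 [166. 271.]
0.035 0.0095 [180. 281.]
```

Emit:
{"op": "servo_tool", "data": {
  "deltas": [
    {"slide": [0.2, -0.14, 0.5], "spin": 0},
    {"slide": [0.1, -0.05, 0.5], "spin": 0},
    {"slide": [0, 0, 0.25], "spin": 0},
    {"slide": [0, 0, 0], "spin": 0}
  ]
}}

```text
time_s: 4.55
tcp_pos: [0.6001, 0.1314, 0.0597]
ee_rot: [[-0.133, -0.991, 0.001], [-0.991, 0.133, -0.01], [0.009, -0.003, -1.0]]
wrist_force: [0.1, -0.6, 0.2]
gripper_width: 0.551
```

```bash
python3 -c "
from go import *
report(-114,31.5,39.5)
"
```

```text
t 4.55 jig mm [-113.3   35.5   59.7] spin needed units 0.03 F [ 0.1 -0.6  0.2] w 0.551
slide units [-0.04  0.16  0.81]
```

Emit:
{"op": "servo_tool", "data": {
  "deltas": [
    {"slide": [0, 0.14, 0.3], "spin": 0},
    {"slide": [0, 0, 0.15], "spin": 0},
    {"slide": [0, 0, 0.1], "spin": 0},
    {"slide": [0, 0, 0], "spin": 0}
  ]
}}

```text
time_s: 4.95
tcp_pos: [0.5971, 0.1315, 0.0456]
ee_rot: [[-0.133, -0.991, 0.003], [-0.991, 0.133, -0.01], [0.01, -0.004, -1.0]]
wrist_force: [-0.8, -0.9, 3.3]
gripper_width: 0.551
```

```bash
python3 -c "
from go import *
report(-114,31.5,39.5)
"
```

```text
t 4.95 jig mm [-113.    32.5   45.6] spin needed units 0.03 F [-0.8 -0.9  3.3] w 0.551
slide units [-0.04  0.04  0.25]
```

Contact shows 3.3 N at a tip height of 45.6 mm, as expected for the bar. I press on to about 39.

Emit:
{"op": "servo_tool", "data": {
  "deltas": [
    {"slide": [0, 0.03, 0.12], "spin": 0},
    {"slide": [0, 0, 0.12], "spin": 0},
    {"slide": [0, 0, 0.06], "spin": 0},
    {"slide": [0, 0, 0], "spin": 0}
  ]
}}

```text
time_s: 5.35
tcp_pos: [0.5977, 0.1315, 0.0408]
ee_rot: [[-0.132, -0.991, 0.007], [-0.991, 0.132, -0.01], [0.009, -0.008, -1.0]]
wrist_force: [-1.6, -0.9, 6.3]
gripper_width: 0.55
```

```bash
python3 -c "
from go import *
report(-114,31.5,39)
d=cap('side');cv2.imwrite('pics/s4.png',cv2.resize(d['frame'][130:230,190:300,::-1],None,fx=6,fy=6,interpolation=cv2.INTER_CUBIC))
d=cap('wrist','w4.png')
"
```

```text
t 5.35 jig mm [-113.1   33.1   40.8] spin needed units 0.03 F [-1.6 -0.9  6.3] w 0.55
slide units [-0.04  0.06  0.07]
```

View pics/s4.png

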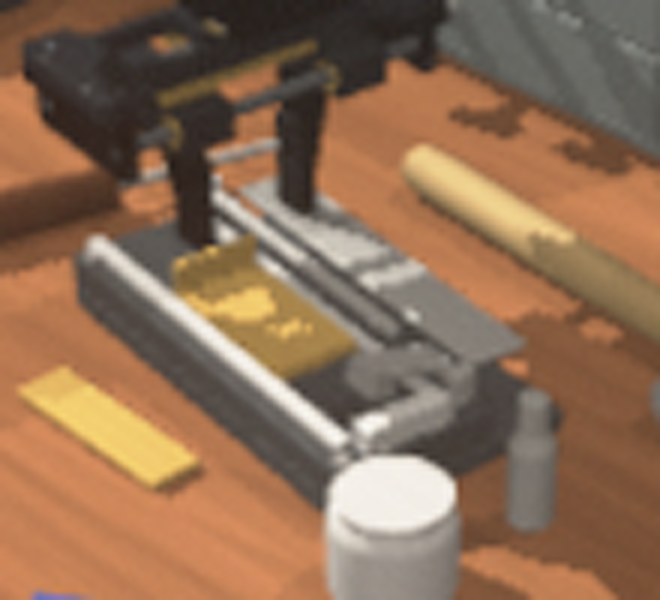

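View pics/w4.png

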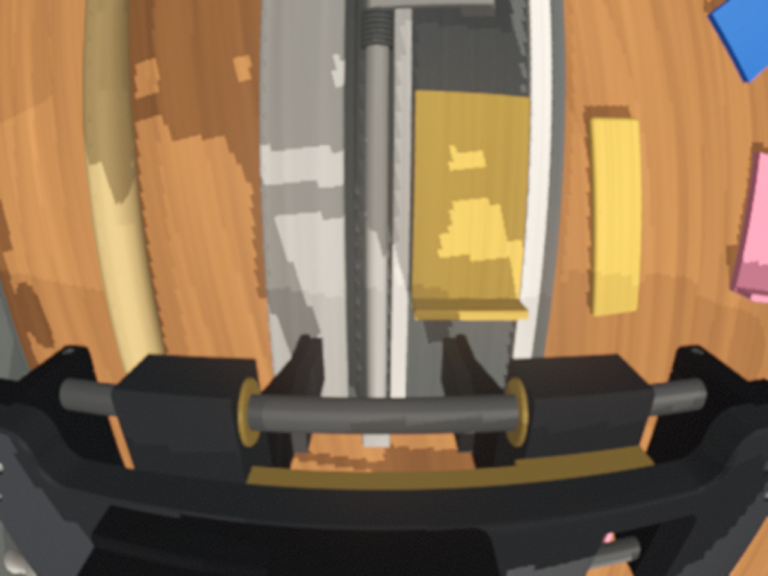

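The jaw is up and the plate is untouched: the wrist view shows its rear wall at (470,310), with the push finger just behind it at (455,360). I centre the push finger a little better and press slightly deeper.

Emit:
{"op": "servo_tool", "data": {
  "deltas": [
    {"slide": [0, 0.06, 0.07], "spin": 0},
    {"slide": [0, 0, 0.06], "spin": 0},
    {"slide": [0, 0, 0.03], "spin": 0},
    {"slide": [0, 0, 0], "spin": 0}
  ],
  "gripper": 104
}}

```text
time_s: 5.85
tcp_pos: [0.5961, 0.1317, 0.04]
ee_rot: [[-0.131, -0.991, 0.008], [-0.991, 0.131, -0.01], [0.008, -0.009, -1.0]]
wrist_force: [-1.9, -0.2, 6.6]
gripper_width: 0.595
```

```bash
python3 -c "
from go import *
report(-101,31.2,38.7)
"
```

```text
t 5.85 jig mm [-113.1   31.4   40. ] spin needed units 0.04 F [-1.9 -0.2  6.6] w 0.595
slide units [0.48 0.01 0.06]
```

Emit:
{"op": "servo_tool", "data": {
  "deltas": [
    {"slide": [0.1, 0, 0.12], "spin": 0},
    {"slide": [0.1, 0, 0.12], "spin": 0},
    {"slide": [0.1, 0, 0.1], "spin": 0},
    {"slide": [0.1, 0, 0.08], "spin": 0}
  ]
}}

```text
time_s: 6.25
tcp_pos: [0.6001, 0.1279, 0.0353]
ee_rot: [[-0.126, -0.992, 0.024], [-0.992, 0.126, 0.0], [-0.003, -0.024, -1.0]]
wrist_force: [-2.1, 2.7, 6.7]
gripper_width: 0.593
```

```bash
python3 -c "
from go import *
report(-101,31.2,38.7)
d=cap('wrist','w5.png')
report()
"
```

```text
t 6.25 jig mm [-109.9   35.9   35.3] spin needed units 0.08 F [-2.1  2.7  6.7] w 0.593
slide units [ 0.35  0.19 -0.14]
t 6.3 jig mm [-109.8   36.1   35.3] spin needed units 0.08 F [-1.7  2.9  6.4] w 0.595
```

View pics/w5.png

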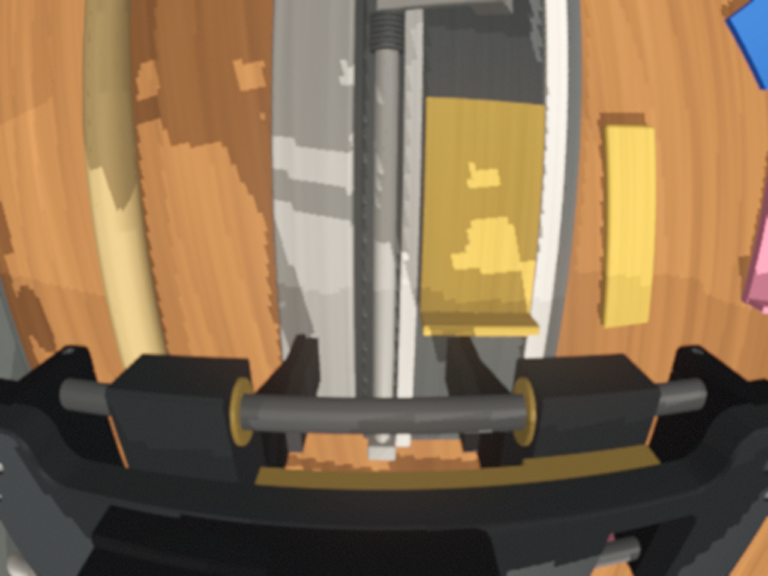

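Emit:
{"op": "servo_tool", "data": {
  "deltas": [
    {"slide": [0.12, 0.14, 0], "spin": 0.08},
    {"slide": [0.12, 0.12, 0.03], "spin": 0},
    {"slide": [0.1, 0.05, 0.05], "spin": 0}
  ]
}}

```text
time_s: 6.6
tcp_pos: [0.6006, 0.1273, 0.0387]
ee_rot: [[-0.131, -0.99, 0.048], [-0.991, 0.132, 0.012], [-0.018, -0.046, -0.999]]
wrist_force: [-1.7, 1.2, 4.8]
gripper_width: 0.593
```

```bash
python3 -c "
from go import *
report(-101,31.2,38)
print(np.round(sense()['ee_rot'],3)[2])
"
```

```text
t 6.6 jig mm [-109.3   36.5   38.7] spin needed units 0.04 F [-1.7  1.2  4.8] w 0.593
slide units [0.33 0.21 0.01]
[-0.018 -0.046 -0.999]
```

The slow, small steps are absorbed by servo compliance: the tip sticks on the bar and the tool tilts. I'll use bigger steps per row and check after each few.

Emit:
{"op": "servo_tool", "data": {
  "deltas": [
    {"slide": [0.35, 0.25, 0.1], "spin": 0},
    {"slide": [0.4, 0.15, 0.08], "spin": 0}
  ]
}}

```text
time_s: 6.8
tcp_pos: [0.5963, 0.116, 0.0379]
ee_rot: [[-0.125, -0.99, 0.068], [-0.992, 0.127, 0.022], [-0.03, -0.065, -0.997]]
wrist_force: [1.0, 5.5, 7.3]
gripper_width: 0.59
```

```bash
python3 -c "
from go import *
report(-43,31.2,38)
"
```

```text
t 6.8 jig mm [-97.6  33.8  37.9] spin needed units 0.08 F [1.  5.5 7.3] w 0.59
slide units [ 2.18  0.13 -0.08]
```

```bash
python3 -c "
from go import *
d=cap('side');cv2.imwrite('pics/s6.png',cv2.resize(d['frame'][130:230,190:300,::-1],None,fx=6,fy=6,interpolation=cv2.INTER_CUBIC))
report(-43,31.2,38)
"
```

```text
t 6.85 jig mm [-96.5  33.6  38. ] spin needed units 0.08 F [2.3 3.8 4.7] w 0.594
slide units [ 2.14  0.12 -0.07]
```

View pics/s6.png

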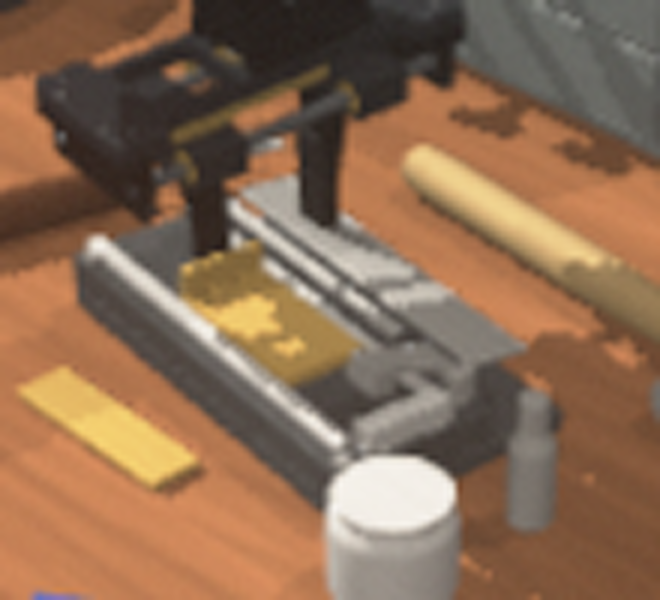

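Emit:
{"op": "servo_tool", "data": {
  "deltas": [
    {"slide": [0.6, 0.12, 0.14], "spin": 0.05},
    {"slide": [0.6, 0.05, 0.1], "spin": 0}
  ]
}}

```text
time_s: 7.05
tcp_pos: [0.5964, 0.0922, 0.0357]
ee_rot: [[-0.126, -0.988, 0.089], [-0.991, 0.129, 0.032], [-0.043, -0.084, -0.996]]
wrist_force: [0.2, 4.8, 6.1]
gripper_width: 0.595
```

```bash
python3 -c "
from go import *
report(-43,31.2,38)
print(np.round(sense()['ee_rot'],3)[2])
"
```

```text
t 7.05 jig mm [-73.9  37.2  35.7] spin needed units 0.08 F [0.2 4.8 6.1] w 0.595
slide units [ 1.23  0.24 -0.16]
[-0.043 -0.084 -0.996]
```

Emit:
{"op": "servo_tool", "data": {
  "deltas": [
    {"slide": [0.6, 0.25, 0.06], "spin": 0.08}
  ]
}}

```text
time_s: 7.15
tcp_pos: [0.5934, 0.0808, 0.0357]
ee_rot: [[-0.134, -0.986, 0.101], [-0.99, 0.138, 0.037], [-0.05, -0.095, -0.994]]
wrist_force: [2.7, 5.7, 6.8]
gripper_width: 0.59
```

```bash
python3 -c "
from go import *
report(-43,31.2,38)
print(np.round(sense()['ee_rot'],3)[2])
"
```

```text
t 7.15 jig mm [-62.3  35.8  35.7] spin needed units 0.02 F [2.7 5.7 6.8] w 0.59
slide units [ 0.77  0.17 -0.15]
[-0.05  -0.095 -0.994]
```

Emit:
{"op": "servo_tool", "data": {
  "deltas": [
    {"slide": [0.6, 0.2, 0.06], "spin": 0}
  ]
}}

```text
time_s: 7.25
tcp_pos: [0.5911, 0.0692, 0.0357]
ee_rot: [[-0.131, -0.985, 0.112], [-0.99, 0.136, 0.041], [-0.056, -0.106, -0.993]]
wrist_force: [1.9, 5.5, 6.5]
gripper_width: 0.593
```

```bash
python3 -c "
from go import *
report(-43,31.2,38)
print(np.round(sense()['ee_rot'],3)[2])
d=cap('side');cv2.imwrite('pics/s7.png',cv2.resize(d['frame'][130:230,190:300,::-1],None,fx=6,fy=6,interpolation=cv2.INTER_CUBIC))
report()
"
```

```text
t 7.25 jig mm [-50.5  35.   35.7] spin needed units 0.04 F [1.9 5.5 6.5] w 0.593
slide units [ 0.29  0.14 -0.13]
[-0.056 -0.106 -0.993]
t 7.3 jig mm [-48.7  34.5  35.5] spin needed units 0.03 F [3.9 0.5 6.1] w 0.593
```

View pics/s7.png

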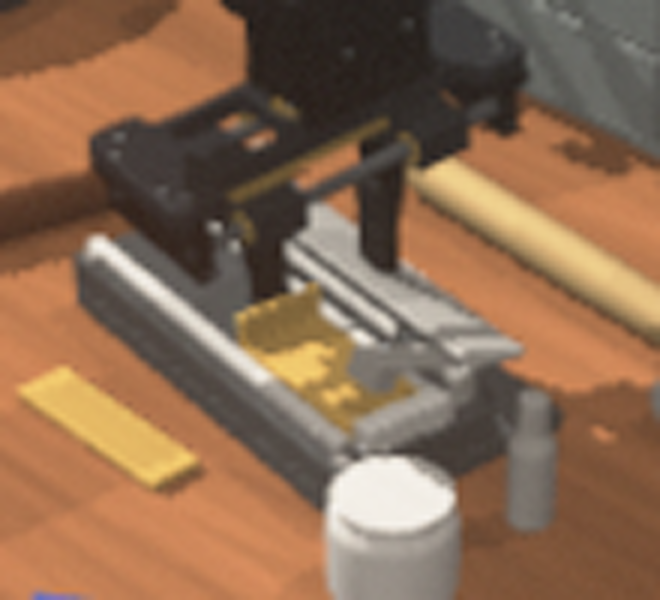

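The plate is now under the open jaw, with its nose nearly at the stop (crop (345,425)). I push the last few mm and watch the force.

Emit:
{"op": "servo_tool", "data": {
  "deltas": [
    {"slide": [0.35, 0.1, 0.07], "spin": 0}
  ]
}}

```text
time_s: 7.4
tcp_pos: [0.592, 0.0637, 0.0361]
ee_rot: [[-0.132, -0.983, 0.126], [-0.989, 0.139, 0.049], [-0.065, -0.118, -0.991]]
wrist_force: [-2.3, 33.4, 9.3]
gripper_width: 0.594
```

```bash
python3 -c "
from go import *
report(-43,31.2,36)
print(np.round(sense()['ee_rot'],3)[2])
"
```

```text
t 7.4 jig mm [-45.2  36.7  36.1] spin needed units 0.03 F [-2.3 33.4  9.3] w 0.594
slide units [ 0.09  0.22 -0.03]
[-0.065 -0.118 -0.991]
```

The force rose to 33 N along jig -x, so the nose is on the stop. I ease the push while still holding the bar, then look.

Emit:
{"op": "servo_tool", "data": {
  "deltas": [
    {"slide": [0, 0.05, 0.05], "spin": 0}
  ]
}}

```text
time_s: 7.5
tcp_pos: [0.5931, 0.0657, 0.0366]
ee_rot: [[-0.132, -0.982, 0.132], [-0.989, 0.14, 0.052], [-0.07, -0.124, -0.99]]
wrist_force: [-0.4, -3.9, 4.2]
gripper_width: 0.589
```

```bash
python3 -c "
from go import *
report(-43,31.2,36)
print(np.round(sense()['ee_rot'],3)[2])
d=cap('side');cv2.imwrite('pics/s8.png',cv2.resize(d['frame'][150:220,210:300,::-1],None,fx=8,fy=8,interpolation=cv2.INTER_CUBIC))
report()
"
```

```text
t 7.5 jig mm [-47.2  37.6  36.6] spin needed units 0.03 F [-0.4 -3.9  4.2] w 0.589
slide units [ 0.17  0.25 -0.02]
[-0.07  -0.124 -0.99 ]
t 7.55 jig mm [-47.1  37.6  36.6] spin needed units 0.04 F [-0.9  0.8  5.6] w 0.593
```

View pics/s8.png

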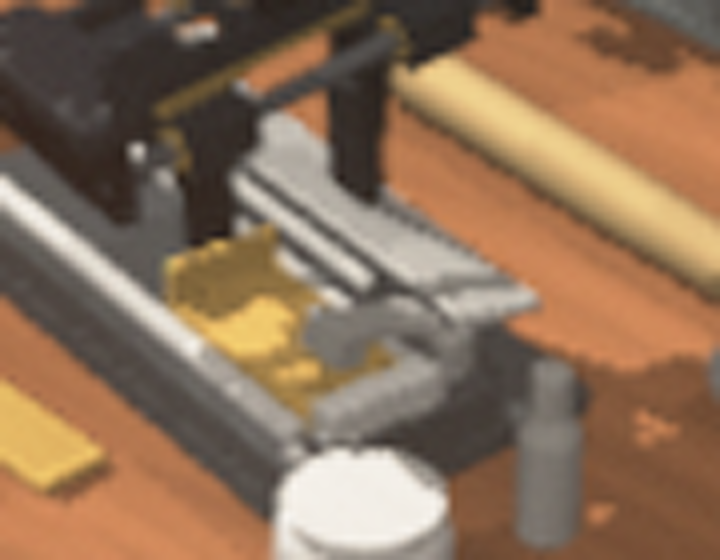

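```bash
python3 -c "
from go import *
import pickle
d=pickle.load(open('D0.pkl','rb'))['side']
for y in(22,-22):
  for x in (-30,-34,-38): print(x,y,np.round((proj(d,P(q,(x,y,51)))-[210,150]+.4)*8))
for y in(22,-22):
  for x in (50,): print('stop top',x,y,np.round((proj(d,P(q,(x,y,44)))-[210,150]+.4)*8), 'nose', np.round((proj(d,P(q,(x,y,36)))-[210,150]+.4)*8))
"
```

```text
-30 22 [276. 228.]
-34 22 [269. 223.]
-38 22 [263. 218.]
-30 -22 [170. 271.]
-34 -22 [163. 265.]
-38 -22 [156. 260.]
stop top 50 22 [418. 353.] nose [418. 373.]
stop top 50 -22 [310. 400.] nose [310. 420.]
```

Emit:
{"op": "servo_tool", "data": {
  "deltas": [
    {"slide": [0.2, 0.03, 0.08], "spin": 0}
  ]
}}

```text
time_s: 7.65
tcp_pos: [0.5946, 0.0642, 0.0364]
ee_rot: [[-0.131, -0.982, 0.139], [-0.989, 0.14, 0.057], [-0.075, -0.13, -0.989]]
wrist_force: [-7.9, 19.2, 13.1]
gripper_width: 0.592
```

```bash
python3 -c "
from go import *
report(-43,31.2,36)
"
```

```text
t 7.65 jig mm [-46.   39.3  36.4] spin needed units 0.04 F [-7.9 19.2 13.1] w 0.592
slide units [ 0.12  0.32 -0.04]
```

The plate is seated at 19 N. Now I ease off, then let the bar up.

Emit:
{"op": "servo_tool", "data": {
  "deltas": [
    {"slide": [-0.06, 0, 0.05], "spin": 0},
    {"slide": [-0.16, -0.07, -0.45], "spin": 0},
    {"slide": [-0.15, -0.1, -0.8], "spin": 0},
    {"slide": [-0.1, -0.12, -0.95], "spin": 0},
    {"slide": [-0.1, -0.12, -0.95], "spin": 0}
  ]
}}

```text
time_s: 8.15
tcp_pos: [0.5935, 0.0739, 0.1158]
ee_rot: [[-0.132, -0.982, 0.133], [-0.989, 0.14, 0.057], [-0.074, -0.124, -0.99]]
wrist_force: [0.3, 0.5, -0.0]
gripper_width: 0.59
```

```bash
python3 -c "
from go import *
report(-43,31.2,36)
d=cap('side');cv2.imwrite('pics/s9.png',cv2.resize(d['frame'][150:220,210:300,::-1],None,fx=8,fy=8,interpolation=cv2.INTER_CUBIC))
report()
"
```

```text
t 8.15 jig mm [-55.4  36.8 115.8] spin needed units 0.03 F [ 0.3  0.5 -0. ] w 0.59
slide units [0.73 0.61 3.09]
t 8.2 jig mm [-56.7  39.6 120.8] spin needed units 0.05 F [1.7 0.6 3.2] w 0.593
```

View pics/s9.png

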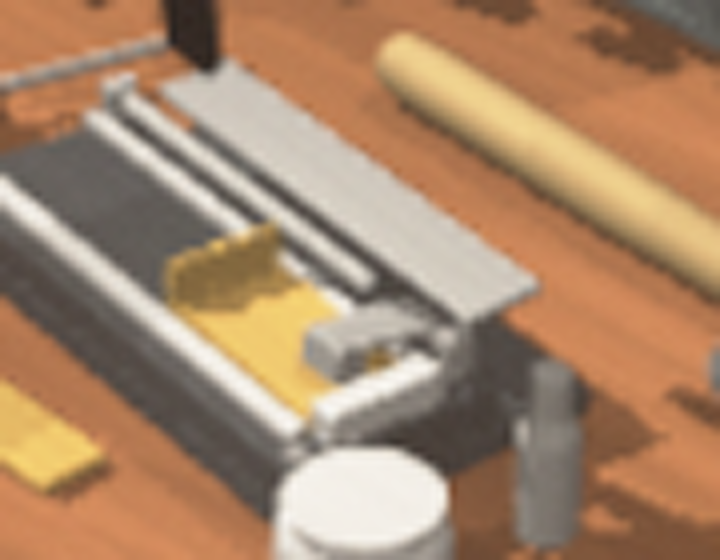

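The clip is shut on the plate, with the rear edge at crop (165..278, 228..262), unchanged. I move clear so the top camera can check.

Emit:
{"op": "servo_tool", "data": {
  "deltas": [
    {"slide": [-0.5, 0, -0.8], "spin": 0},
    {"slide": [-0.8, 0, -0.8], "spin": 0},
    {"slide": [-0.9, 0.3, -0.6], "spin": 0},
    {"slide": [-0.9, 0.3, -0.3], "spin": 0},
    {"slide": [-0.9, 0.3, 0], "spin": 0},
    {"slide": [-0.9, 0.3, 0], "spin": 0},
    {"slide": [-0.9, 0.3, 0], "spin": 0},
    {"slide": [-0.5, 0.2, 0], "spin": 0},
    {"slide": [0, 0, 0], "spin": 0},
    {"slide": [0, 0, 0], "spin": 0}
  ]
}}

```text
time_s: 9.2
tcp_pos: [0.5634, 0.2391, 0.1954]
ee_rot: [[-0.132, -0.981, 0.142], [-0.988, 0.142, 0.063], [-0.082, -0.132, -0.988]]
wrist_force: [0.3, -0.8, -0.1]
gripper_width: 0.592
```

```bash
python3 -c "
from go import *
report()
d=cap('top','t9f.png');cv2.imwrite('pics/t9.png',cv2.resize(d['frame'][135:215,145:275,::-1],None,fx=6,fy=6,interpolation=cv2.INTER_CUBIC))
for x,y,z in((50,22,36),(50,-22,36),(-34,22,51),(-34,-22,51),(50,23,44),(50,-23,44)): print(x,y,z,np.round((proj(d,P(q,(x,y,z)))-[145,135]+.4)*6))
"
```

```text
t 9.2 jig mm [-215.   -15.6  195.4] spin needed units 0.03 F [ 0.3 -0.8 -0.1] w 0.592
50 22 36 [580. 278.]
50 -22 36 [563. 382.]
-34 22 51 [377. 240.]
-34 -22 51 [359. 345.]
50 23 44 [580. 273.]
50 -23 44 [562. 382.]
```

View pics/t9.png

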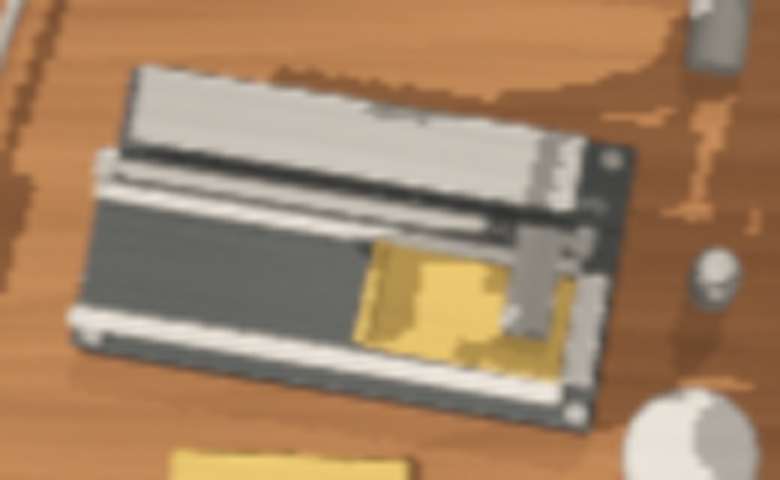

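View pics/t9f.png

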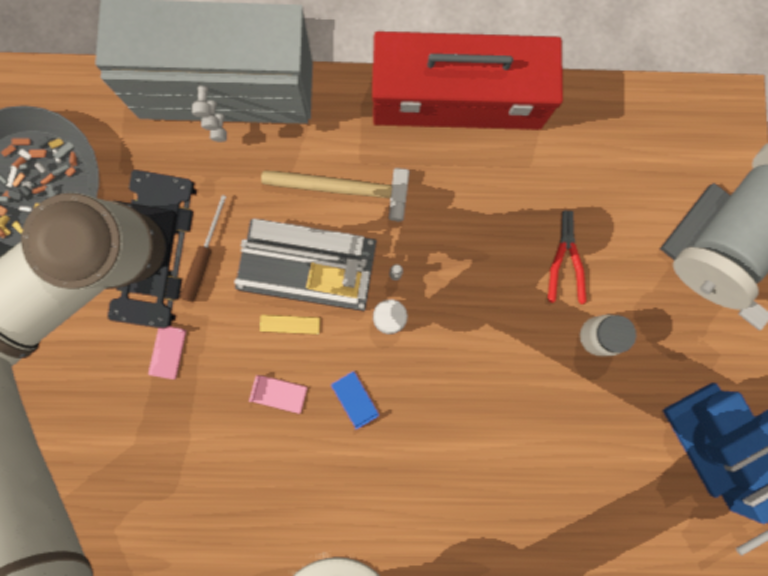

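The top view shows the brass running up to the end stop with no gap, at crop (575,280)–(560,380). The rear corners at (375,240) and (357,343) match home to about 1 mm, and everything else is where it was. I hand in.

```bash
python3 -c "
from go import *
report(); print(r.finish_job())"
```

```text
t 9.25 jig mm [-214.9  -15.5  195.4] spin needed units 0.03 F [ 0.6 -0.1  0. ] w 0.591
the job is handed in; nothing more can be done
None
```

The plate is loaded and the job is handed in at 9.25 s. With one fingertip I held the press bar down and slid along it; the other pushed the plate's rear edge about 57 mm, under the open jaw and onto the end stop. I eased off, lifted so the clip shut, and moved clear.

**Last checks**
- **Plate position:** the top view shows the nose on the stop with no visible gap, and the rear corners within about 1 mm of home. The side view agrees to about 2 mm.
- **Clip and surroundings:** the jaw is down on the plate, judged by eye, as the clip angle could not be read directly. By eye, the other objects look unmoved, and the wrist force is near zero with the gripper well clear.

**What went less well**
- **Tilt while pressing:** the soft servo let the tool tilt about 7.5° as it pressed. I estimate the clip stayed at about 0.25 to 0.4 rad.
- **Off-centre push:** the push finger ran about 5 mm off the plate's centre line.
- **Force at the stop:** the wrist force reached about 33 N along the push. I backed off, pushed again to 19 N, then let go.

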